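Lock the chopper's lid ring

TASK

The table chopper's lid is on, but the bayonet ring round it is still open. Turn the ring clockwise, seen from above, about a quarter turn until it clicks past its catch and stays fully locked against the stop; its two lugs are there to push on. Leave the jar, tub and shaker round the chopper standing where they are.

Things in the scene. Friction and masses are not known exactly. Their poses are not given: they have to be found in the camera images.
- chopper: Table chopper, fixed: white square motor base 164 x 164 x 56 mm with a dial on its front face, clear bowl, white lid with a knob (36 mm across, top at 149 mm). Origin: underside, on the vertical axis about which the ring turns; x to the back (away from the dial), y to the left seen from the dial, z up. A spring catch sits under the ring, back left, 83 mm from the axis, top at 114 mm.
- ring (a joint): Turn of the steel ring, rad: 0 open (lugs point to dial and back), grows clockwise seen from above, stop at 1.571 = locked (lugs point to the sides, front lug to the left). Starts at 0 to 0.4. Stays where left (1.5 N at a lug) up to 1.34, where a sprung catch resists (6 to 9 N at a lug); let go before 1.45 it is pushed back, past 1.5 it snaps to the stop. Ring 136 mm across, 114 to 134 mm high.
- lug_front (a point): Middle of the lug that points to the dial when the ring is open: 88 mm from the axis, 134 mm above the table. Each lug is an upright rounded steel paddle 14 mm thick, from 62 to 106 mm out from the axis, 118 to 150 mm above the table; the space beside and below it outside the ring is free. The point turns with the ring: the lug points along its -x, z up.
- lug_back (a point): Middle of the other, equal lug, across the ring from it: 88 mm from the axis, 134 mm above the table; it points along +x of this frame, which turns with the ring.
- sprinkle_jar: Loose jar of pink sprinkles with a ribbed lid, 57 mm across, 90 mm high, standing to the chopper's left. Origin: centre of its underside.
- tub: Loose white tub with a snap lid, 74 mm across, 58 mm high, standing behind the chopper. Origin: centre of its underside.
- shaker: Loose steel sugar shaker with a perforated lid, 64 mm across, 73 mm high, standing to the front left of the chopper. Origin: centre of its underside.

How it is judged:
At the end, for the whole second after the job is handed in: The ring has clicked past its catch and rests locked: turned to more than 1.50 of 1.571 rad, at rest (value of joint ring above 1.5 rad and velocity of joint ring between -0.1 and 0.1 rad/s); the robot touches nothing.
It fails at once if the jar, tub or shaker beside the chopper is tipped (over 0.4 rad) or moved more than 30 mm (distance of any of sprinkle_jar, tub, shaker from where it was at the start of the episode above 0.03 m or angle between any of sprinkle_jar, tub, shaker's own z axis and vertical above 0.4 rad).
It also fails if it takes over 38 s, if anything falls off the work surface, if the arm or the gripper's body presses on something with over 40 N, if the wrist force passes 120 N, or if a joint passes its speed limit or range.

ROBOT

A 6-joint arm with a two-finger parallel gripper is mounted at the origin on a cart in front of the work surface, level with it; the furniture and walls round the work are solid. World frame = base frame: x ahead of the robot, y to its left, z up, the work surface at z = 0. Lengths are in m, angles in rad, forces in N, time in s.
With the tool pointing down it reaches from about 0.275 to 0.75 m from the base axis. Payload 10.2 kg.
Tool frame: the origin (TCP) lies on the front face of the gripper's body, between the roots of the fingers; the fingertips stand 64 mm ahead of it and the grasp point (between the pads) lies 45 mm ahead of it; z points along the fingers, y is the line along which they close (so a half turn about z gives the same grasp; the last joint's range is limited). The gripper opens to 88 mm and grips with 3 to 60 N. Pads are 18 mm wide; open, the fingers measure 123 mm over their backs; the gripper's body (75 mm by 187 mm) begins 45 mm behind the grasp point.
Start: joints at [-1.431, 0.313, 1.498, -0, 1.331, -0.223], TCP at [0.186, -0.491, 0.303] pointing down, gripper open.
Joint ranges: [-2.94, 2.94], [-0.97, 2.17], [0.19, 2.56], [-1.23, 4.37], [0.02, 3.11], [-2.88, 2.88]. Speed limits (rad/s): [2.39, 2.39, 3.01, 3.14, 3.14, 3.14].

INTERFACE

Orientations are given as [roll, pitch, yaw] about the fixed x, y, z axes, in that order (R = Rz(yaw) Ry(pitch) Rx(roll)).
In Python, from bench import r gives the robot as it stands.
- The arm moves only by the tool jog_arm, never from a script. Its argument "targets" is a list of rows, each a list of 2 entries, a list of its own where there are three numbers: the shift along the tool's x, y, z scaled (see below), then the turn about the tool's z scaled (see below). A call has 1 to 10 rows; each row shifts and turns the commanded pose from where the row before left it, along the tool's axes as they then stand; what a row does not reach is not made up. The controller multiplies each number of a shift by 25 mm and each number of a turn by 0.1 rad. A row lasts 1/12 s, in which the tool goes at most 41.7 mm and 7.16 degrees, less where a joint would pass 70% of its speed; a pose out of reach is approached as far as the arm can. A call with a number of a shift or a turn outside -1 to 1 is refused whole. A call with a gripper value outside its range is refused whole. "gripper" is the closure, from -1 (fully open) to 1 (shut), set as the call begins (left out, the last holds). The fingers move at their own pace and stop on an object; the grip force is fixed at half the most. Time passes only in rows, so rows that do not move let the fingers close. It gives the time, the measured TCP pose, the force, the opening and the grip force at its end, in the units of the state.
- r.read_state(): the state, without advancing time (a new reading comes with each control period).
- r.camera(name): name is "scene" or "top" or "wrist"; returns (picture, depth): 400x640x3 uint8, blue, green, red; 400x640 float32, m along the optical axis (not along the pixel's ray), 0 where there is no reading.
- r.camera_info(name): a dict with "mtx" (3x3 intrinsics, pixels), "D" ([k1, k2, p1, p2, k3] as OpenCV has them; the pictures are not rectified), "world_to_cam" (4x4, takes a point from world to camera coordinates); the wrist camera has in their place "tool_from_camera" (4x4, takes a point from camera to tool coordinates, whose origin is the TCP and whose axes are the flange's). Camera axes: x right, y up, looking along -z (the intrinsics and any distortion apply to the point x, -y, -z); pixel columns grow to the right and rows downward; lengths in m; the calibration is good to about 2 mm. A picture is of the moment at which its call begins: read the wrist's pose just before it. camera_info takes no time and is no camera call.
- r.job_done(): hands the job in; it is judged then, once.
Trained networks look in the newest picture that a camera, given by its name, has taken for a name from the list of things; names that differ only in an ending like _2 or _b are one class to them, and where a whole thing is asked for, a point or a joint stands for the part that bears it (a point fixed in the world has none). Each returns a list of dicts, best first, with "p" (0 to 1); they miss things now and then, are a little off and sometimes report something else, mostly with a low value. They report only what shows in the picture. A call takes as long as a camera call.
- r.trace(camera, label): "mask" (400x640 bool, what is visible of it).
- r.spot_point(camera, label): "position" ([x, y, z] in m, in the coordinates of the camera as it stood for that picture, good to about 4 mm: a listed point, or the origin of a listed thing).
The state is a dict: "t": time; "joint_positions": joint angles; "dq": joint speeds; "joint_torque": joint torques, N m; "ee_pos": TCP position; "orientation": TCP orientation; "wrist_force": force on the tool from outside, world axes, zero at the start; "ft_torque": the same for the moment, N m; "opening": finger opening in m; "finger_force": force on a finger pad.
Only numpy, scipy, OpenCV 4.12 (cv2) and the standard library are available. Lean on these libraries where they do the work, as an engineer would, in place of code of your own. Each camera call takes 0.05 s, during which the arm holds its last target. There are 200 camera calls.

## Working session

There is one attempt and no reset: what is moved stays moved. The work goes in short steps, Python scripts to look and compute and a tool call to move; the robot and the scene stay as the last step left them, time stands still between calls to the robot, and variables do not carry over. Pictures are saved under pics/ and viewed, at most 10 in all, crops included, and the job is handed in when it is done.

Besides the shell and the picture viewer there is one more tool, called after ">>>" by a JSON object that holds its "method" and its "body", one argument or row to a line. jog_arm: Moves the arm, as the interface text tells. Its arguments: {"type":"object","properties":{"targets":{"type":"array"},"gripper":{"type":"number"}},"required":["targets"]}

```bash
mkdir -p pics
cat > h.py <<'E'
import numpy as np, cv2
from bench import r
from scipy.spatial.transform import Rotation as R
def look(cam, labels):
    s=r.read_state(); img,d=r.camera(cam); ci=r.camera_info(cam)
    if cam=="wrist":
        T=np.eye(4);T[:3,:3]=R.from_euler('xyz',s['orientation']).as_matrix();T[:3,3]=s['ee_pos']
        W=T@np.array(ci['tool_from_camera'])
    else: W=np.linalg.inv(np.array(ci['world_to_cam']))
    out={}
    for l in labels:
        for o in r.spot_point(cam,l)[:2]:
            p=(W@np.append(o['position'],1))[:3]; out.setdefault(l,[]).append(p)
            q=np.array(o['position'])*[1,-1,-1]
            px=cv2.projectPoints(q[None],np.zeros(3),np.zeros(3),np.array(ci['mtx']),np.array(ci['D']))[0].ravel()
            print(cam,l,round(o['p'],2),p.round(3),px.round())
    return img,d,W,ci,out
E
python3 - <<'E'
from h import *
L=['chopper','lug_front','lug_back','sprinkle_jar','tub','shaker']
for c in ['scene','top']:
    img,d,W,ci,o=look(c,L); cv2.imwrite(f'pics/{c}1.png',img)
print({k:np.round(v,3) for k,v in r.read_state().items()})
E
```

```text
scene chopper 0.68 [0.514 0.074 0.001] [368. 234.]
scene lug_front 0.92 [0.425 0.074 0.139] [409. 183.]
scene lug_back 0.91 [0.602 0.075 0.136] [333. 173.]
scene sprinkle_jar 0.89 [ 0.486  0.234 -0.   ] [350. 269.]
scene tub 0.67 [ 0.645  0.142 -0.002] [303. 236.]
scene shaker 0.69 [ 0.343  0.199 -0.003] [426. 279.]
scene shaker 0.35 [0.513 0.076 0.005] [368. 233.]
top chopper 0.61 [0.511 0.075 0.003] [377. 228.]
top lug_front 0.88 [0.421 0.078 0.133] [382. 267.]
top lug_front 0.43 [0.489 0.234 0.003] [306. 238.]
top lug_back 0.8 [0.601 0.082 0.133] [379. 177.]
top sprinkle_jar 0.67 [0.489 0.234 0.002] [306. 238.]
top tub 0.77 [0.65  0.143 0.005] [347. 167.]
top shaker 0.83 [ 0.343  0.193 -0.001] [324. 304.]
{'t': np.float64(0.7), 'joint_positions': array([-1.431,  0.313,  1.498,  0.   ,  1.331, -0.223]), 'dq': array([-0.   , -0.001, -0.   , -0.   ,  0.   ,  0.   ]), 'joint_torque': array([ 2.0000e-03, -4.0205e+01, -2.5239e+01,  7.0000e-02,  3.2000e-02,
       -0.0000e+00]), 'ee_pos': array([ 0.186, -0.491,  0.303]), 'orientation': array([ 3.142, -0.   ,  0.363]), 'wrist_force': array([-0.914, -0.027, -0.185]), 'ft_torque': array([-0.01 , -0.068, -0.043]), 'finger_force': np.float64(0.0), 'opening': np.float64(0.088)}
```

Run:
```python
import cv2
a=cv2.imread('pics/scene1.png')[120:320,240:480];b=cv2.imread('pics/top1.png')[120:320,260:460]
cv2.imwrite('pics/both.png',cv2.resize(cv2.hconcat([a,b]),None,fx=1.8,fy=1.8,interpolation=cv2.INTER_CUBIC))
```

```text
(no output)
```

View pics/both.png

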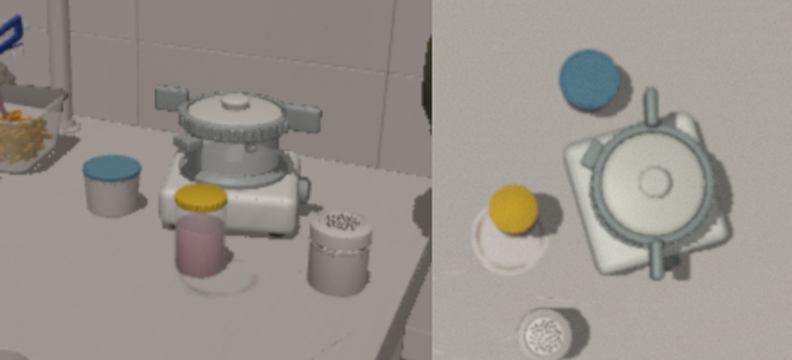

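The crops show the lugs lying along world ±x: back lug at about (651,105) and front lug at about (657,260) in the right-hand crop. The base is turned about 18° CCW, its dial is at the lower right, and the catch is at about (592,152). That agrees with what the networks report. I'll check the path for tall obstacles before moving.

Run:
```python
from h import *
img,d,W,ci,o=look('top',['lug_back','lug_front','ring'])
m=np.array(ci['mtx'])
v,u=np.mgrid[0:400,0:640]; uv=np.stack([u,v],-1).reshape(-1,1,2).astype(float)
n=cv2.undistortPoints(uv,m,np.array(ci['D'])).reshape(400,640,2)
P=np.stack([n[...,0]*d,-n[...,1]*d,-d],-1)@W[:3,:3].T+W[:3,3]
z=P[...,2]; ok=d>0
# heightmap of max z per 5cm cell
for x in np.arange(.8,.1,-.05):
    print('%.2f'%x,[ '%3d'%(1000*z[k].max()) if (k:=ok&(abs(P[...,0]-x)<.025)&(abs(P[...,1]-y)<.025)).any() else '  .' for y in np.arange(.35,-.6,-.05)])
# lug direction: points in annulus 76-106mm, z 0.12-0.16
c=np.array([.512,.076])
for it in range(3):
    k=ok&(z>.138)&(z<.158); q=P[k][:,:2]-c; rr=np.hypot(*q.T); q=q[(rr>.074)&(rr<.108)]
    b=q[q[:,0]>0]; f=q[q[:,0]<0]
print(len(b),b.mean(0)+c,len(f),f.mean(0)+c, 'phi',np.arctan2(*(b.mean(0)-f.mean(0))[::-1]))
k=ok&(z>.03)&(z<.062)&(np.hypot(P[...,0]-c[0],P[...,1]-c[1])<.122)
print('base rect',cv2.minAreaRect((P[k][:,:2]*1000).astype(np.float32)))
k=ok&(z>.128)&(z<.160)&(np.hypot(P[...,0]-c[0],P[...,1]-c[1])<.07)
print('ring circle',cv2.minEnclosingCircle((P[k][:,:2]*1000).astype(np.float32)))
cv2.imwrite('pics/top2.png',img)
```

```text
top lug_back 0.87 [0.602 0.08  0.135] [381. 176.]
top lug_front 0.79 [0.419 0.08  0.131] [381. 268.]Traceback (most recent call last):
  File "<stdin>", line 2, in <module>
  File "h.py", line 12, in look
    for o in r.spot_point(cam,l)[:2]:
             ~~~~~~~~~~~~^^^^^^^
ValueError: it knows: chopper, lug_back, lug_front, shaker, sprinkle_jar, tub
```

View pics/scene1.png

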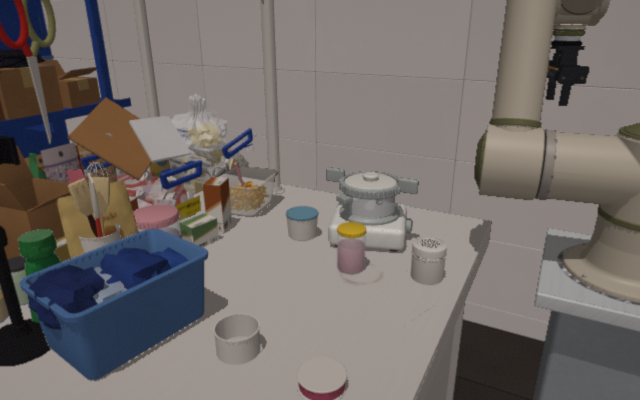

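The scene picture shows clear space around the chopper at about (370,205). The jar is at (351,247), the shaker at (428,260) and the tub at (302,222), and all three are low. I'll rerun the depth check with the bad label removed.

```bash
cat > an.py <<'E'
from h import *
def an():
    img,d,W,ci,o=look('top',['lug_back','lug_front'])
    v,u=np.mgrid[0:400,0:640]; uv=np.stack([u,v],-1).reshape(-1,1,2).astype(float)
    n=cv2.undistortPoints(uv,np.array(ci['mtx']),np.array(ci['D'])).reshape(400,640,2)
    P=np.stack([n[...,0]*d,-n[...,1]*d,-d],-1)@W[:3,:3].T+W[:3,3]
    return img,P[d>0]
E
python3 - <<'E'
from an import *
img,P=an(); z=P[:,2]
for x in np.arange(.75,.1,-.1):
    print('%.2f'%x,*[ '%4d'%(1000*z[k].max()) if (k:=(abs(P[:,0]-x)<.05)&(abs(P[:,1]-y)<.05)).any() else '   .' for y in np.arange(.35,-.6,-.1)])
c=np.array([.512,.077]); q=P[:,:2]-c; rr=np.hypot(*q.T)
k=(z>.138)&(z<.16)&(rr>.074)&(rr<.108); b=q[k&(q[:,0]>0)].mean(0); f=q[k&(q[:,0]<0)].mean(0)
print(b+c,f+c,'phi',np.arctan2(*(b-f)[::-1]),'zmax',z[k].max())
k=(z>.03)&(z<.062)&(rr<.122); print('base',cv2.minAreaRect((P[k][:,:2]*1000).astype(np.float32)))
k=(z>.126)&(z<.145)&(rr<.072); print('ring',cv2.minEnclosingCircle((P[k][:,:2]*1000).astype(np.float32)))
s=r.read_state(); t=np.array([.597,.114])-s['ee_pos'][:2]; y=s['orientation'][2]
print('shift units tool x,y',np.array([np.cos(y)*t[0]+np.sin(y)*t[1],np.sin(y)*t[0]-np.cos(y)*t[1]])/.025)
E
```

```text
top lug_back 0.71 [0.601 0.082 0.134] [380. 177.]
top lug_front 0.89 [0.42  0.081 0.134] [381. 268.]
0.75    7   15   88   91    8    7    . -721 -725 -723
0.65    8    8   64  157    7    8    . -725 -722 -719
0.55    8   95  142  155   56    8    . -725 -723 -723
0.45    7   96  140  154   61    8    . -723 -724 -724
0.35    8   77   77  240  681  679    . -724 -724 -724
0.25    8    8  238  456  682  678    . -724 -724 -722
0.15 -722 -725    7  271 -732    . -723 -726 -723 -721
[0.60121622 0.07898641] [0.42228606 0.07485629] phi 0.023078192650182242 zmax 0.15716444693354348
base ((523.656494140625, 79.78485107421875), (219.99452209472656, 164.80760192871094), 16.602872848510742)
ring ((511.789794921875, 78.00145721435547), 71.40228271484375)
shift units tool x,y [ 23.94429081 -16.78900681]
```

>>> {"method": "jog_arm", "body": {
  "targets": [
    [[1, -0.7, 0], 0],
    [[1, -0.7, 0], 0],
    [[1, -0.7, 0], 0],
    [[1, -0.7, 0], 0],
    [[1, -0.7, 0], 0],
    [[1, -0.7, 0], 0],
    [[1, -0.7, 0], 0],
    [[1, -0.7, 0], 0],
    [[1, -0.7, 0], 0],
    [[1, -0.7, 0], 0]
  ],
  "gripper": 1
}}

```text
t: 1.83
ee_pos: [0.3585, -0.2372, 0.3029]
orientation: [3.141, -0.0, 0.363]
wrist_force: [-0.6, -0.1, -0.1]
opening: 0.0237
finger_force: 0.0
```

>>> {"method": "jog_arm", "body": {
  "targets": [
    [[1, -0.7, 0], 0],
    [[1, -0.7, 0], 0],
    [[1, -0.7, 0], 0],
    [[1, -0.7, 0], 0],
    [[1, -0.7, 0], 0],
    [[1, -0.7, 0], 0],
    [[1, -0.7, 0], 0],
    [[1, -0.7, 0], 0],
    [[1, -0.7, 0], 0],
    [[1, -0.7, 0], 0]
  ]
}}

```text
t: 2.67
ee_pos: [0.5302, 0.0153, 0.3028]
orientation: [3.141, -0.0, 0.363]
wrist_force: [-0.4, -0.8, 0.2]
opening: 0.0006
finger_force: 0.0
```

>>> {"method": "jog_arm", "body": {
  "targets": [
    [[1, -0.7, 0], 0],
    [[1, -0.7, 0], 0],
    [[1, -0.7, 0], 0],
    [[1, -0.7, 0], 0],
    [[0, 0, 0], -1],
    [[0, 0, 0], -1],
    [[0, 0, 0], -1],
    [[0, 0, 0], -1],
    [[0, 0, 0], -1],
    [[0, 0, 0], -1]
  ]
}}

```text
t: 3.5
ee_pos: [0.5982, 0.1148, 0.3026]
orientation: [-3.141, 0.0, 0.968]
wrist_force: [0.2, -0.2, -0.9]
opening: 0.0004
finger_force: 0.0
```

>>> {"method": "jog_arm", "body": {
  "targets": [
    [[0, 0, 0], -1],
    [[0, 0, 0], -1],
    [[0, 0, 0], -1],
    [[0, 0, 0], -1],
    [[0, 0, 0], -1],
    [[0, 0, 0], -1],
    [[0, 0, 0], -1],
    [[0, 0, 0], -1],
    [[0, 0, 0], -1],
    [[0, 0, 0], -1]
  ]
}}

```text
t: 4.33
ee_pos: [0.5982, 0.1148, 0.3027]
orientation: [-3.142, -0.0, 1.968]
wrist_force: [0.5, -0.1, 0.4]
opening: 0.0004
finger_force: 0.0
```

Run:
```python
from h import *
img,*_=look('wrist',['chopper','lug_back','lug_front']); cv2.imwrite('pics/w1.png',img)
```

```text
wrist chopper 0.61 [ 0.512  0.076 -0.002] [238. 165.]
wrist lug_back 0.7 [0.599 0.074 0.132] [297. 234.]
wrist lug_front 0.35 [0.601 0.078 0.131] [300. 231.]
```

View pics/w1.png

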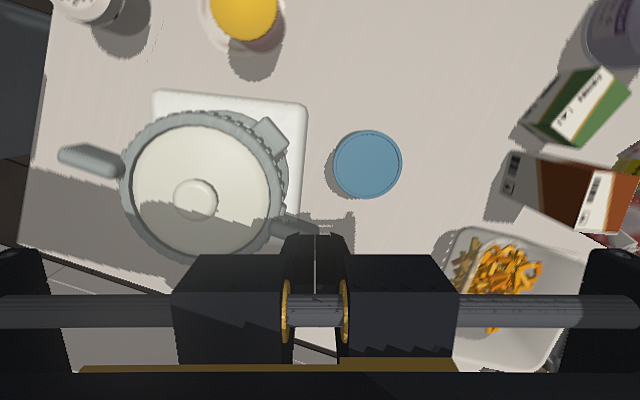

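The wrist view shows the back lug at about (297,232), just beside the fingers, and measured at (0.599, 0.074, 0.132), which agrees with the other cameras. The spot below the fingertips is free, so I'll descend.

>>> {"method": "jog_arm", "body": {
  "targets": [
    [[0, 0, 0.8], 0],
    [[0, 0, 0.8], 0],
    [[0, 0, 0.8], 0],
    [[0, 0, 0.8], 0],
    [[0, 0, 0.8], 0],
    [[0, 0, 0.6], 0],
    [[0, 0, 0], 0]
  ]
}}

```text
t: 5.12
ee_pos: [0.5971, 0.1147, 0.1846]
orientation: [-3.137, -0.002, 1.96]
wrist_force: [-0.1, -0.8, 0.1]
opening: 0.0002
finger_force: 0.0
```

>>> {"method": "jog_arm", "body": {
  "targets": [
    [[-0.37, -0.02, 0], 1],
    [[-0.37, -0.02, 0], 1],
    [[-0.37, -0.02, 0], 1],
    [[-0.37, -0.02, 0], 1]
  ]
}}

```text
t: 5.45
ee_pos: [0.6057, 0.0786, 0.1888]
orientation: [3.139, -0.001, 1.556]
wrist_force: [2.7, 2.5, -1.7]
opening: 0.0005
finger_force: 1.4
```

>>> {"method": "jog_arm", "body": {
  "targets": [
    [[-0.37, -0.02, 0], 1],
    [[-0.37, -0.02, 0], 1],
    [[-0.37, -0.02, 0], 1],
    [[-0.37, -0.02, 0], 1],
    [[-0.37, -0.02, 0], 1],
    [[-0.37, -0.02, 0], 1]
  ]
}}

```text
t: 5.95
ee_pos: [0.5891, 0.026, 0.1893]
orientation: [3.138, -0.002, 0.956]
wrist_force: [3.7, 0.4, -0.9]
opening: 0.0003
finger_force: 1.5
```

Run:
```python
from h import *
s=r.read_state();q=s['ee_pos'][:2]-np.array([.512,.077]);print(np.hypot(*q),np.arctan2(q[1],q[0]),s['orientation'][2]-np.pi/2)
for c in ['top','scene']:
  _,_,_,_,o=look(c,['lug_back','lug_front'])
```

```text
0.09242511931821171 -0.5843360081124109 -0.6150611755007087
top lug_front 0.87 [0.445 0.141 0.13 ] [350. 255.]
scene lug_back 0.81 [0.574 0.016 0.134] [355. 168.]
scene lug_front 0.95 [0.452 0.139 0.137] [386. 192.]
```

>>> {"method": "jog_arm", "body": {
  "targets": [
    [[-0.37, -0.02, 0], 1],
    [[-0.37, -0.02, 0], 1],
    [[-0.37, -0.02, 0], 1],
    [[-0.19, 0, 0], 0.5],
    [[-0.19, 0, 0], 0.5]
  ]
}}

```text
t: 6.67
ee_pos: [0.5623, 0.0008, 0.1881]
orientation: [3.14, -0.002, 0.562]
wrist_force: [3.9, -1.3, -1.5]
opening: 0.0005
finger_force: 1.6
```

```bash
cat > st.py <<'E'
from h import *
s=r.read_state();q=s['ee_pos'][:2]-np.array([.512,.077]);print(np.hypot(*q),np.arctan2(q[1],q[0]),s['orientation'][2]-np.pi/2,s['wrist_force'].round(1) if hasattr(s['wrist_force'],'round') else s['wrist_force'])
for c in ['top','scene']:
  _,_,_,_,o=look(c,['lug_back','lug_front'])
E
python3 st.py
```

```text
0.0913181149681904 -0.9876925147665814 -1.0092937107974131 [ 3.9 -1.3 -1.5]
top lug_front 0.75 [0.475 0.161 0.132] [340. 240.]
scene lug_back 0.79 [ 0.549 -0.003  0.134] [368. 168.]
scene lug_front 0.59 [0.478 0.157 0.136] [371. 193.]
```

>>> {"method": "jog_arm", "body": {
  "targets": [
    [[-0.19, 0, 0], 0.5],
    [[-0.19, 0, 0], 0.5],
    [[-0.19, 0, 0], 0.5]
  ]
}}

```text
t: 7.22
ee_pos: [0.5525, -0.0047, 0.1883]
orientation: [3.14, -0.014, 0.41]
wrist_force: [43.4, 21.4, -20.4]
opening: 0.0001
finger_force: 23.6
```

>>> {"method": "jog_arm", "body": {
  "targets": [
    [[-0.19, 0, 0], 0.5]
  ]
}}

```text
t: 7.3
ee_pos: [0.551, -0.0057, 0.1886]
orientation: [3.138, -0.024, 0.358]
wrist_force: [67.6, 29.5, -33.0]
opening: 0.0003
finger_force: 35.7
```

>>> {"method": "jog_arm", "body": {
  "targets": [
    [[0, 0, 0], 0],
    [[0, 0, 0], 0]
  ]
}}

```text
t: 7.47
ee_pos: [0.5514, -0.0055, 0.1885]
orientation: [3.138, -0.024, 0.361]
wrist_force: [52.1, 21.8, -25.8]
opening: 0.0003
finger_force: 27.7
```

```bash
python3 st.py
```

```text
0.09138967403156294 -1.124890532568358 -1.2096386571469666 [ 52.1  21.8 -25.8]
top lug_front 0.82 [0.485 0.165 0.134] [338. 234.]
scene lug_back 0.68 [ 0.538 -0.009  0.136] [373. 167.]
scene lug_front 0.88 [0.486 0.162 0.135] [366. 194.]
```

A force near 60 N, far above the 6–9 N of the catch, with the lug at −1.28 rad, means the ring is on its stop. I'll back off and lift.

>>> {"method": "jog_arm", "body": {
  "targets": [
    [[0.3, 0, 0], 0],
    [[0.5, 0, 0], 0],
    [[0.5, 0, 0], 0],
    [[0, 0, -0.8], 0],
    [[0, 0, -0.8], 0],
    [[0, 0, -0.8], 0],
    [[0, 0, -0.8], 0],
    [[0, 0, 0], 0]
  ]
}}

```text
t: 8.43
ee_pos: [0.5761, 0.0036, 0.2714]
orientation: [3.138, -0.005, 0.364]
wrist_force: [0.4, -0.5, 0.8]
opening: 0.0002
finger_force: 0.0
```

```bash
cat >> st.py <<'E'
  cv2.imwrite(f'pics/{c}_end.png',_)if 0 else None
E
python3 - <<'E'
from h import *
ims=[]
for c,(a,b) in {'top':(260,120),'scene':(240,120)}.items():
  img,_,_,_,o=look(c,['lug_back','lug_front','sprinkle_jar','tub','shaker']); ims.append(img[b:b+200,a:a+200])
cv2.imwrite('pics/end.png',cv2.resize(cv2.hconcat(ims),None,fx=1.9,fy=1.9,interpolation=cv2.INTER_CUBIC))
E
```

```text
top lug_front 0.6 [0.484 0.164 0.132] [338. 235.]
top sprinkle_jar 0.78 [0.489 0.236 0.002] [305. 238.]
top tub 0.98 [0.649 0.144 0.002] [346. 168.]
top shaker 0.64 [0.342 0.199 0.001] [321. 305.]
scene lug_back 0.81 [ 0.538 -0.008  0.136] [373. 167.]
scene lug_front 0.86 [0.486 0.16  0.135] [367. 194.]
scene sprinkle_jar 0.95 [0.489 0.237 0.002] [348. 268.]
scene shaker 0.87 [ 0.343  0.198 -0.005] [426. 279.]
```

View pics/end.png

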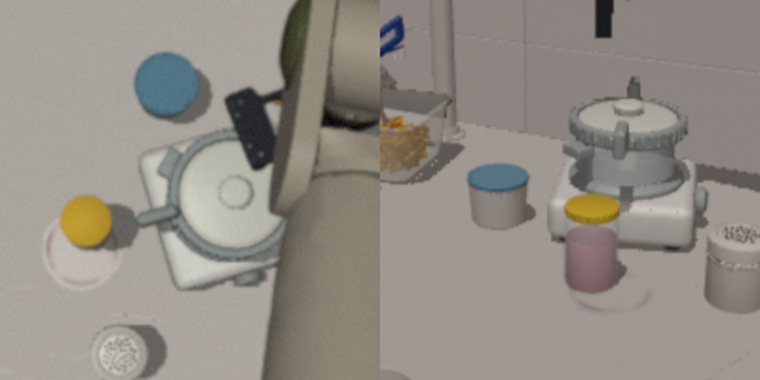

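The front lug now points to the chopper's left, at about (160,213) in the left-hand crop and square to the base. It stayed there after release, the gripper is clear, and the neighbours haven't moved.

```bash
python3 -c "
from bench import r
print(r.job_done())"
```

```text
the job is handed in; nothing more can be done
None
```

The ring is turned clockwise to its stop and stayed there after I let go; the arm is clear, the jar, tub and shaker haven't moved, and the job is handed in (the result was not reported back).

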